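# Sort two spawn-plug jars and open the red one

### The job

Sort the two jars by cap colour, keeping them upright: stand the green-capped jar in the green crate and seat the red-capped jar fully down in the square red nest that braces it. Then unscrew the red cap while the nest keeps the jar from turning, stop once its threads let go, lift it clear and finish still holding the cap in the gripper, level, just above the mouth of its jar (a centimetre or two, touching nothing else). Leave the other things on the bench alone.

Things in the scene. Friction and masses are not known exactly. Their poses are not given: they have to be found in the camera images.
- red_jar: Loose clear jar with white label and wooden plugs inside, closed by the red cap (about 0.25 kg). Square body 54 x 54 mm, 58 mm high; round shoulder 48 mm across up to 68 mm; neck 42 mm across up to the mouth at 90 mm; 96 mm high with its cap. Origin at the centre of its underside, z up, x and y along the sides of the square. It can be carried by its tight cap.
- red_cap: Red round ribbed twist-off cap of the red jar, 59 mm across, 22 mm high, 30 g, loose body, white pointer line on top along +x. Origin at the centre of its lower rim, z up; on the jar this is 74 mm above the jar's underside. Three lugs in its rim hook under three short threads on the neck. A springy seal under it presses it up with about 20 N, so it turns only with 0.3 to 0.6 N m.
- cap_top (a point): Centre of the red cap's flat top, 22 mm above its rim; axes as the cap. The cap starts tight and unscrews counter-clockwise seen from above. Its lugs are free once turned by 55 to 90 degrees relative to the jar (aim for 72, one grasp); then lift straight up. Beyond about 95 degrees it meets a stop. It rises under 4 mm while turning. Outside the nest the jar turns along with the cap.
- jar_mouth (a point): Centre of the red jar's mouth (rim of the neck), 90 mm above the jar's underside; axes as the jar.
- green_jar: Loose jar of the same shape, size and mass as the red one, 96 mm high, but with a green cap (59 mm across, 22 mm high, top of the jar) that is fast and is not to be opened. Origin at the centre of its underside, z up, x and y along the sides of the square.
- nest: Fixed bracing nest: a dark steel plate 125 x 125 x 6 mm bearing a red square socket 58 x 58 mm inside, with walls to 36 mm above the bench and lips that flare out to 72 mm inside at 46 mm above the bench. Origin at the centre of its underside on the bench, x and y along the socket's sides. A jar fits in any of its four quarter-turn positions, with 2 mm play on each side.
- nest_floor (a point): Centre of the floor of the nest's socket, 6 mm above the bench; axes as the nest. A seated jar has its underside here.
- green_crate: Fixed small green slotted crate, open above, 190 x 150 mm outside (x, y), 55 mm high, walls and floor 5 mm thick. Origin at the centre of its underside, x along its long side.
- crate_floor (a point): Centre of the crate's inner floor, 5 mm above the bench; axes as the crate.
- punnets: Bystander: loose stack of white food punnets, 116 x 170 mm, 78 mm high, origin at the centre of its underside. Leave alone.
- tape_roll: Bystander: loose roll of blue tape lying flat, 86 mm across, 24 mm high, origin at the centre of its underside. Leave alone.
- weight: Bystander: loose brass weight with a knob, 36 mm across, 53 mm high, origin at the centre of its underside. Leave alone.
Mind the look-alikes: they are no part of the job. What is shaped like the red_cap but purple or turquoise is not meant.

How it is judged (in metres and radians):
On the way, in this order (a step that is already met when the one before it is completed fails the run):
1. the green-capped jar stands released in the green crate and the red-capped jar, still closed, is seated in the nest (x of green_jar in the frame of crate_floor between -0.09 and 0.09 m and y of green_jar in the frame of crate_floor between -0.07 and 0.07 m and z of green_jar in the frame of crate_floor below 0.006 m and angle between each of green_jar, red_jar's own z axis and vertical below 0.12 rad and linear speed of green_jar below 0.03 m/s and contact force between the arm and green_jar below 0.2 N and horizontal distance between red_jar and nest_floor below 0.008 m and z of red_jar in the frame of nest_floor below 0.005 m and z of red_cap in the frame of jar_mouth below -0.011 m), for 0.2 s.
2. the red cap's threads have let go and it comes up off its seat with the jar still seated in the nest (horizontal distance between red_jar and nest_floor below 0.008 m and z of red_jar in the frame of nest_floor below 0.005 m and angle between red_jar's own z axis and vertical below 0.12 rad and z of red_cap in the frame of jar_mouth above -0.008 m and horizontal distance between red_cap and jar_mouth below 0.015 m).
At the end, for the whole second after the job is handed in: Gripper holds the red cap still and level (14 deg), rim 2 to 45 mm above the jar's mouth, within 20 mm of its axis, touching neither jar nor nest; red jar upright in the nest (within 5 mm of its floor), untouched by the arm; green jar upright on the crate's floor, released (x of green_jar in the frame of crate_floor between -0.09 and 0.09 m and y of green_jar in the frame of crate_floor between -0.07 and 0.07 m and z of green_jar in the frame of crate_floor below 0.006 m and angle between each of green_jar, red_jar's own z axis and vertical below 0.12 rad and linear speed of each of green_jar, red_cap below 0.03 m/s and contact force between the arm and green_jar below 0.2 N and horizontal distance between red_jar and nest_floor below 0.008 m and z of red_jar in the frame of nest_floor below 0.005 m and z of red_cap in the frame of jar_mouth between 0.002 and 0.045 m and horizontal distance between red_cap and jar_mouth below 0.02 m and angle between red_cap's own z axis and vertical below 0.25 rad and contact force between the fingers and red_cap above 1 N and contact force between red_cap and red_jar below 0.1 N and contact force between red_cap and nest below 0.1 N and contact force between red_cap and green_jar below 0.1 N and contact force between the arm and red_jar below 1 N); the arm keeps its last pose, push and grip.
It fails at once if a jar is tipped over (more than 45 degrees) (angle between any of red_jar, green_jar's own z axis and vertical above 0.785 rad).
It fails at once if the punnets, tape roll or weight are pushed more than 25 mm (distance of any of punnets, tape_roll, weight from where it was at the start of the episode above 0.025 m).
It also fails if it takes over 72 s, if anything falls off the work surface, if the arm or the gripper's body presses on something with over 40 N, if the wrist force passes 120 N, or if a joint passes its speed limit or range.

### The arm

A 6-joint arm with a two-finger parallel gripper is mounted at the origin on the work surface. World frame = base frame: x ahead of the robot, y to its left, z up, the work surface at z = 0. Lengths are in m, angles in degrees, forces in N, time in s.
With the tool pointing down it reaches from about 0.375 to 0.75 m from the base axis. Payload 9 kg.
Tool frame: the origin (TCP) lies where the fingers leave the gripper's body, on its centre line; the fingertips stand 73 mm ahead of it and the grasp point (between the pads) lies 54 mm ahead of it (robot.tip_reach is the distance from the TCP to the fingertips, in m); z points along the fingers, y is the direction in which the jaws open and shut (so a half turn about z gives the same grasp; the last joint's range is limited). The gripper opens to 85 mm and grips with 20 to 120 N. Pads are 22 mm wide; open, the fingers measure 114 mm over their backs; the gripper's body (76 mm by 85 mm) begins 54 mm behind the grasp point. The pads swing forward as they close: fully open they stand 13 mm farther back than shut.
Start: joints at [-79.796, 5.964, 5.575, 89.605, 0, 77.527], TCP at [0.231, -0.554, 0.304] pointing down, gripper open.
Joint ranges: [-171.21, 171.21], [-48.23, 106.86], [-62.78, 66.21], [-105.2, 120.99], [-86.42, 89.51], [-180, 180]. Speed limits (degrees/s): [127.2, 127.2, 147.25, 180, 180, 180].

### API

Orientations are given as [roll, pitch, yaw] about the fixed x, y, z axes, in that order (R = Rz(yaw) Ry(pitch) Rx(roll)).
In Python, from plant import robot gives the robot as it stands. Calls block until the motion is done:
- robot.move_pose(position, orientation): joint-space move of the TCP to a pose.
- robot.line_to(position, vel=0.15, rotation=None, guard=None): straight line of the TCP; rotation=None keeps the orientation; vel is the mean speed in m/s. With guard (N) it stops when the force on the tool has changed by that much, and returns True; else False.
- robot.goto_joints(angles): joint-space move.
- robot.set_gripper(opening): finger opening in m; the grip force is fixed at half the most; returns when the fingers have stopped.
- robot.pause(seconds).
- robot.ik(position, orientation): joint angles nearest the present ones, or None.
- robot.observe(): the state.
- robot.grab_frame(name): name is "scene" or "top" or "wrist"; returns the picture (384x512x3 uint8, blue, green, red); there is no depth.
- robot.get_calibration(name): a dict with "vertical_fov" (degrees; the focal length in pixels is half the picture's height over the tangent of half this angle, whatever the lens; pixels are square), "cx", "cy" (the principal point, pixels), "rvec" (rotation vector, rad) and "tvec" (3), from world to camera coordinates, as OpenCV has them. Camera axes: x right, y down, z forward; pixel columns grow to the right and rows downward; lengths in m; the calibration is good to about 2 mm. A picture is of the moment at which its call begins: read the wrist's pose just before it. get_calibration takes no time and is no camera call; for the wrist camera it gives the pose at the moment of the call.
A pose or a line that the arm cannot do raises robot.IKError and nothing moves.
- robot.job_done(): hands the job in, once; it reports no verdict.
The state is a dict: "time": time; "q": joint angles; "qvel": joint speeds; "joint_torque": joint torques, N m; "tool_pos": TCP position; "tcp_rot": TCP orientation; "ft_force": force on the tool from outside, world axes, zero at the start; "torque": the same for the moment, N m; "gripper_width": finger opening in m.
Only numpy, scipy, OpenCV 4.12 (cv2) and the standard library are available. Lean on these libraries where they do the work, as an engineer would, in place of code of your own. Each camera call takes 0.05 s, during which the arm holds its last target. There are 200 camera calls.

## Working session

There is one attempt and no reset: what is moved stays moved. The work goes in short steps, each a Python script; the robot and the scene stay as the last script left them, time stands still between calls to the robot, and variables do not carry over. Pictures are saved under pics/ and viewed, about 8 in all and at most 12, crops included, and the job is handed in when it is done.

```bash
ls; mkdir -p pics
python3 - <<'E'
from plant import robot
import cv2,numpy as np
for n in("scene","top"):
    f=robot.grab_frame(n); cv2.imwrite(f"pics/{n}0.png",f); c=robot.get_calibration(n); print(n,c, (-cv2.Rodrigues(np.array(c['rvec']))[0].T@np.array(c['tvec']).ravel()))
a=cv2.imread("pics/scene0.png");b=cv2.imread("pics/top0.png")
cv2.imwrite("pics/topbig.png",cv2.resize(b,(800,600)))
o=robot.observe();print(o)
E
```

```text
pics
scene {'vertical_fov': 43.862371556255866, 'cx': 252.86172991873553, 'cy': 192.278848239342, 'rvec': array([ 2.12298536,  1.40164973, -0.4958739 ]), 'tvec': array([-0.16991876, -0.37049021,  1.50982247])} [ 1.19830845 -0.31547337  0.95406116]
top {'vertical_fov': 42.80093777757939, 'cx': 254.23921217868292, 'cy': 188.70586101394096, 'rvec': array([ 2.19306853, -2.18044913,  0.02032963]), 'tvec': array([-0.01948345,  0.57510727,  1.24683315])} [ 0.52001868 -0.04820896  1.27003045]
{'time': 0.1, 'q': array([-7.97968148e+01,  5.99564217e+00,  5.53295361e+00,  8.96038892e+01,
       -2.00034714e-04,  7.75265631e+01]), 'qvel': array([-0.02241258, -0.1145325 ,  0.02993953,  0.02699434, -0.03766385,
       -0.12979571]), 'joint_torque': array([ 6.06048925e-03, -5.58212864e+01,  5.04716706e+01,  1.33077346e-02,
       -2.61724681e-04, -9.92338073e-06]), 'tool_pos': array([ 0.23128796, -0.55341216,  0.3032093 ]), 'tcp_rot': array([-1.79934950e+02, -1.41846198e-02,  2.26766142e+01]), 'ft_force': array([-0.68493918, -0.77352924, -0.72648866]), 'torque': array([-0.01633883, -0.01290861, -0.04472887]), 'gripper_width': 0.08521654276458615}
```

View pics/topbig.png

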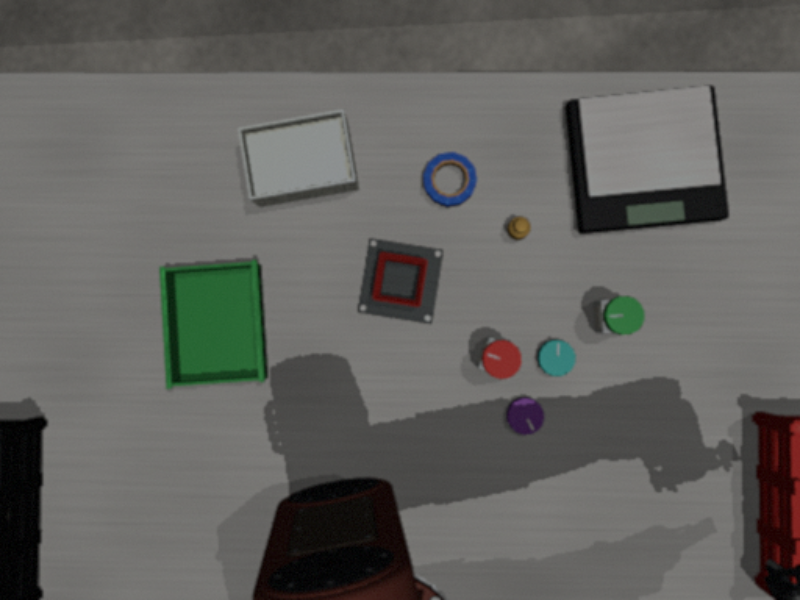

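View pics/scene0.png

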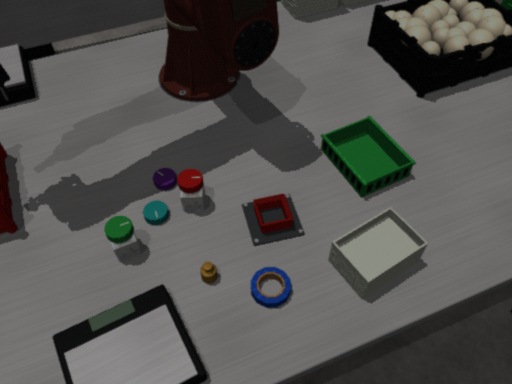

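Candidates, in the enlarged 800x600 top view: 
- Red cap on a jar at (501,358): the one I want.
- Turquoise cap at (556,357) and purple cap at (525,415), both loose on the bench: look-alikes.
- Green cap on a jar at (623,315): the green jar.
- Red crate at the right edge and red nest socket at (400,279): not jars.

The green crate is at (213,322), the punnets at (298,157), the tape at (449,179) and the weight at (518,228).

```bash
cat > h.py <<'E'
import cv2,numpy as np
def K(c):
    f=192/np.tan(np.radians(c['vertical_fov'])/2); return np.array([[f,0,c['cx']],[0,f,c['cy']],[0,0,1.]])
def ray(c,px,z):
    R=cv2.Rodrigues(np.array(c['rvec']))[0]; o=-R.T@np.array(c['tvec']).ravel()
    px=np.atleast_2d(px).astype(float); d=np.c_[px,np.ones(len(px))]@np.linalg.inv(K(c)).T@R
    return (o+d*((z-o[2])/d[:,2])[:,None])[:,:2]
def proj(c,P): return cv2.projectPoints(np.float64(P).reshape(-1,3),np.array(c['rvec']),np.array(c['tvec']),K(c),None)[0].reshape(-1,2)
def blobs(im,col,amin=60):
    h,s,v=cv2.split(cv2.cvtColor(im,cv2.COLOR_BGR2HSV))
    hm=dict(red=(h<8)|(h>172),green=(h>45)&(h<75),teal=(h>80)&(h<98),purple=(h>125)&(h<160))[col]
    m=(hm&(s>110)&(v>40)).astype(np.uint8)*255
    cs=[x for x in cv2.findContours(m,cv2.RETR_EXTERNAL,cv2.CHAIN_APPROX_NONE)[0] if cv2.contourArea(x)>amin]
    return sorted(cs,key=cv2.contourArea,reverse=True)
E
python3 - <<'E'
from plant import robot
from h import *
c=robot.get_calibration("top"); im=cv2.imread("pics/top0.png")
for col,z in(("red",.096),("green",.096),("teal",.022),("purple",.022)):
    for b in blobs(im,col):
        (u,v),r=cv2.minEnclosingCircle(b); print(col,(round(u),round(v)),round(r,1),cv2.contourArea(b),ray(c,(u,v),z).round(3))
        if 28<r or (col=="red" and abs(u-256)<15):
            zz=.055 if col=="green" else .046
            w=ray(c,b.reshape(-1,2),zz).astype(np.float32); print('   rect',cv2.minAreaRect(w))
w=robot.get_calibration("wrist"); R=cv2.Rodrigues(w['rvec'])[0]; o=-R.T@w['tvec'].ravel()
ob=robot.observe(); from scipy.spatial.transform import Rotation as Ro
T=Ro.from_euler('xyz',ob['tcp_rot'],degrees=True); print('cam in tool',T.inv().apply(o-ob['tool_pos']),T.inv().apply(R.T[:,2]),T.inv().apply(R.T[:,0]),w['vertical_fov'])
E
```

```text
red (255, 178) 21.1 951.5 [[ 0.597 -0.021]]
   rect ((0.599947452545166, -0.019651465117931366), (0.08030588179826736, 0.07961606234312057), 80.98088836669922)
red (509, 315) 48.0 478.0 [[ 0.279 -0.617]]
   rect ((0.26880648732185364, -0.6388365030288696), (0.01452056784182787, 0.23237982392311096), 89.05850982666016)
red (321, 229) 12.6 445.0 [[ 0.476 -0.177]]
red (236, 379) 27.1 360.5 [[0.121 0.022]]
red (495, 288) 13.6 127.5 [[ 0.34  -0.586]]
red (496, 324) 13.6 115.0 [[ 0.256 -0.585]]
green (135, 207) 48.8 4630.5 [[0.526 0.269]]
   rect ((0.5266755819320679, 0.27769118547439575), (0.19116345047950745, 0.1598016321659088), 4.5786213874816895)
green (399, 202) 12.4 440.5 [[ 0.543 -0.363]]
teal (356, 228) 11.8 385.0 [[ 0.475 -0.273]]
purple (336, 265) 11.6 337.0 [[ 0.382 -0.223]]
cam in tool [ 7.40050925e-02  3.66598274e-05 -7.05920043e-02] [-2.94105001e-01  3.14899990e-04  9.55773064e-01] [ 5.65384120e-04  9.99999828e-01 -1.55494693e-04] 64.36281717032195
```

Run:
```python
from plant import robot
from h import *
P=[]
for n,x,y,z in(("red",.476,-.177-.074,.26),("redobl",.476,-.177,.26),("nest",.598,-.02-.074,.26),("green",.543,-.363-.074,.26)):
    try: robot.move_pose([x,y,z],[180,0,90])
    except robot.IKError: robot.move_pose([x,y,z-.03],[180,0,90])
    c=robot.get_calibration("wrist"); f=robot.grab_frame("wrist"); cv2.imwrite(f"pics/w_{n}.png",f); np.save(f"pics/w_{n}.npy",c,allow_pickle=True); P.append(f)
    col="green" if n=="green" else "red"
    for b in blobs(f,col,800)[:3]:
        e=cv2.fitEllipse(b); z=.046 if n=="nest" else .096
        w=ray(c,b.reshape(-1,2),z).astype(np.float32)
        print(n,np.round(e[0]),ray(c,e[0],z).round(4),cv2.minEnclosingCircle(w),cv2.minAreaRect(w))
    print(robot.observe()['time'])
a=np.vstack([np.hstack(P[:2]),np.hstack(P[2:])]); cv2.imwrite("pics/wall.png",cv2.resize(a,(800,600),interpolation=cv2.INTER_AREA))
```

```text
red [255.  89.] [[ 0.4747 -0.1764]] ((0.4746665954589844, -0.177525594830513), 0.029865002259612083) ((0.4746748208999634, -0.17756670713424683), (0.0583159364759922, 0.05826753377914429), 25.574560165405273)
1.6083
redobl [255. 185.] [[ 0.4747 -0.1751]] ((0.4748663306236267, -0.1760474294424057), 0.03144342079758644) ((0.47425171732902527, -0.1765120029449463), (0.05829829350113869, 0.06101818010210991), 27.285144805908203)
redobl [399.  19.] [[ 0.5739 -0.0553]] ((0.5717869997024536, -0.05404001846909523), 0.03794749826192856) ((0.571789562702179, -0.0579063817858696), (0.073079913854599, 0.028655393049120903), 0.03777671605348587)
2.0583
nest [259.  87.] [[ 0.5998 -0.0167]] ((0.5995810031890869, -0.01906554587185383), 0.05334324389696121) ((0.5997614860534668, -0.01942601054906845), (0.0789709985256195, 0.07872948050498962), 81.31028747558594)
nest [108. 260.] [[ 0.4411 -0.1905]] ((0.44644078612327576, -0.1967685967683792), 0.04207555577158928) ((0.4400175213813782, -0.19030052423477173), (0.08388631790876389, 0.030259640887379646), 44.8008918762207)
2.75
green [257.  94.] [[ 0.5434 -0.3634]] ((0.5435170531272888, -0.3645753264427185), 0.029453326016664505) ((0.5433188676834106, -0.3644668161869049), (0.057401739060878754, 0.05731329321861267), 48.670291900634766)
4.1083
```

View pics/wall.png

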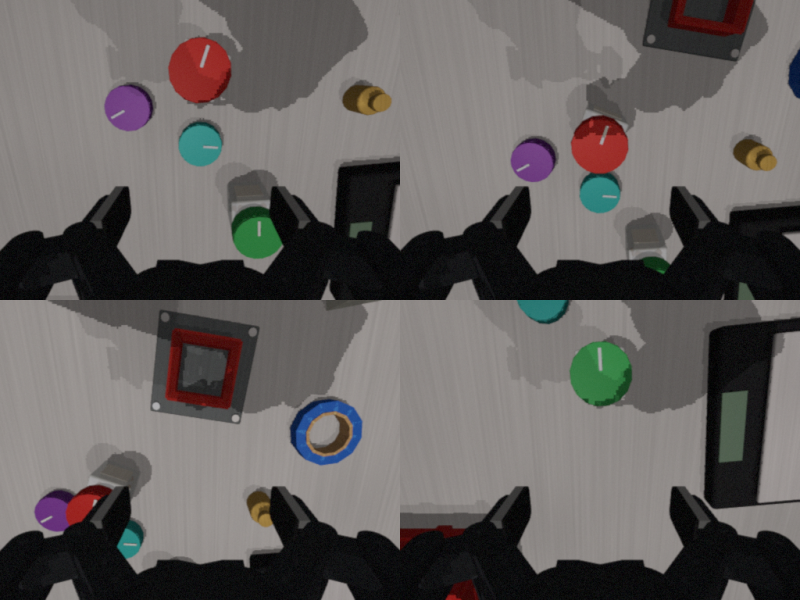

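Clockwise from top left: the red cap from above, oblique, the green jar and the nest. The red cap (blob at 255,89) gives the jar centre at (0.4747, -0.1775). The nest socket gives (0.5997, -0.0192) and a yaw of about -8.7°. The green jar is at (0.5434, -0.3645). Next I need the red jar's body yaw from close crops, which also confirms my choice of jar.

Run:
```python
import cv2,numpy as np
a=cv2.imread("pics/w_redobl.png")[80:240,190:330]; b=cv2.imread("pics/w_nest.png")[185:285,80:200]; s=cv2.imread("pics/scene0.png")[155:225,160:222]
r=lambda i,h:cv2.resize(np.clip(i*1.7,0,255).astype(np.uint8),None,fx=h/i.shape[0],fy=h/i.shape[0],interpolation=cv2.INTER_CUBIC)
x=[r(a,300),r(b,300)]; y=r(s,300)
o=np.hstack(x[:2]); o=np.vstack([o,np.hstack([y,np.zeros((300,o.shape[1]-y.shape[1],3),np.uint8)])]); print(o.shape); cv2.imwrite("pics/crop.png",o)
```

```text
(600, 622, 3)
```

View pics/crop.png

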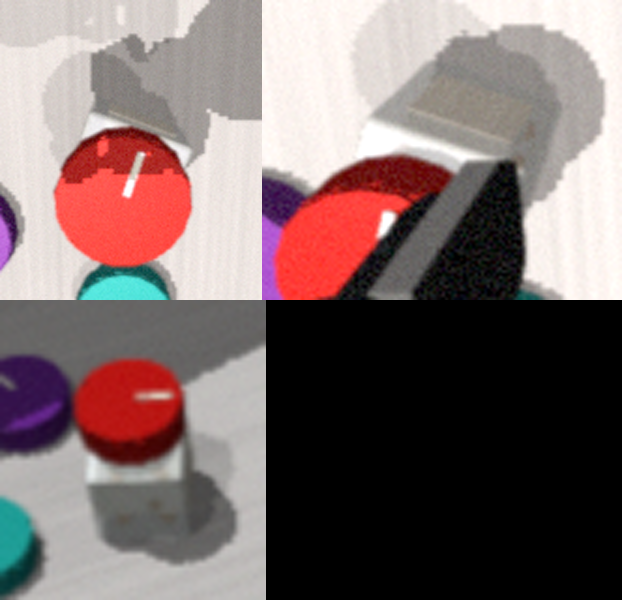

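Run:
```python
from h import *
L=lambda n:np.load(f"pics/{n}.npy",allow_pickle=True).item()
for n,pts,z in(("w_redobl",[(239.1,139.7),(291.3,160)],.058),("w_nest",[(138.3,206.7),(177.7,221.7)],0),("w_nest",[(116.7,224.3),(138.3,206.7)],0.)):
    p=ray(L(n),pts,z); d=p[1]-p[0]; print(n,z,p.round(4),np.linalg.norm(d).round(4),np.degrees(np.arctan2(d[1],d[0])).round(1))
# pointer direction on cap
p=ray(L("w_redobl"),[(190+125/1.875,80+195/1.875),(190+142/1.875,80+153/1.875)],.096);d=p[1]-p[0];print(np.degrees(np.arctan2(d[1],d[0])))
```

```text
w_redobl 0.058 [[ 0.4601 -0.1444]
 [ 0.5075 -0.1629]] 0.0509 -21.4
w_nest 0 [[ 0.4608 -0.1483]
 [ 0.5051 -0.1672]] 0.0481 -23.1
w_nest 0.0 [[ 0.4328 -0.1706]
 [ 0.4608 -0.1483]] 0.0358 38.4
68.91489472422438
```

Run:
```python
from plant import robot
from h import *
Q=[180,0,90]
g=(.5434,-.3645)
robot.move_pose([*g,.25],Q)
print(robot.line_to([*g,.137],vel=.12,guard=15)); o=robot.observe(); z0=o['tool_pos'][2]
robot.set_gripper(.03); print(z0,robot.observe()['gripper_width'])
robot.line_to([*g,.29],vel=.15); print(robot.observe()['ft_force'])
k=(.527,.280)
robot.move_pose([*k,.29],Q)
robot.line_to([*k,z0+.03],vel=.15)
print(robot.line_to([*k,z0+.002],vel=.03,guard=6), robot.observe()['tool_pos'],robot.observe()['gripper_width'])
robot.set_gripper(.085)
robot.line_to([*k,.29],vel=.2)
r=(.4747,-.1775)
robot.move_pose([*r,.25],[180,0,80])
o=robot.observe(); print(o['time'],o['q'].round(1))
cv2.imwrite("pics/t1.png",robot.grab_frame("top"));s=robot.grab_frame("scene");cv2.imwrite("pics/s1.png",s)
```

```text
False
0.13805756272104283 0.05726051759564683
[ 0.00570931  0.50991341 -2.76591285]
True [0.52677814 0.27996049 0.14323887] 0.05807267379919314
14.1417 [-35.2 -10.7 -16.2  84.4   0.   64.7]
```

View pics/s1.png

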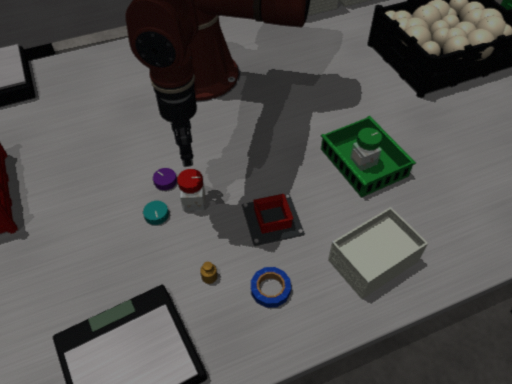

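The green jar stands upright in the crate at (368,145), and the gripper is above the red jar at (190,180). Red jar next.

Run:
```python
from plant import robot
from h import *
r=(.4747,-.1775); Y=[180,0,92.6]
print(robot.line_to([*r,.137],vel=.12,guard=15)); z0=robot.observe()['tool_pos'][2]
robot.set_gripper(.03); print(z0,robot.observe()['gripper_width'])
robot.line_to([*r,.29],vel=.15)
n=(.5997,-.0192)
robot.move_pose([*n,.29],Y)
robot.line_to([*n,z0+.06],vel=.15)
print(robot.observe()['ft_force'])
print(robot.line_to([*n,z0+.004],vel=.03,guard=12)); o=robot.observe()
print(o['tool_pos'],o['tool_pos'][2]-z0,o['ft_force'],o['torque'],o['tcp_rot'],o['gripper_width'],o['time'],o['q'].round(1))
cv2.imwrite("pics/s2.png",cv2.resize(robot.grab_frame("scene")[130:260,200:370],None,fx=4,fy=4))
```

```text
False
0.13783988008938844 0.05798745498176305
[ 0.51383401 -0.20870449 -3.81648082]
True
[ 0.59979942 -0.01914311  0.14414814] 0.006308262592656738 [-1.09897018  0.05729419  4.9636663 ] [ 0.04819628  0.30311932 -0.05829727] [1.79978651e+02 3.19770278e-03 9.26077219e+01] 0.05805001390018939 20.1333 [-14.3   7.8  -9.1  73.1   0.   73.1]
```

View pics/s2.png

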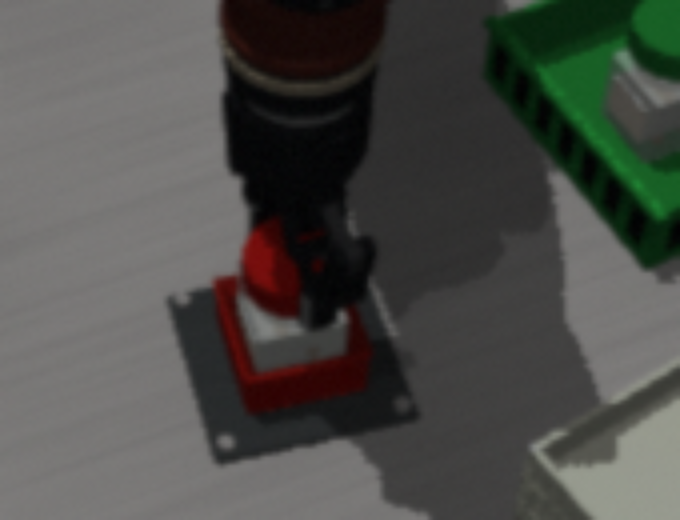

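The jar made contact 6.3 mm above its bench level, so it is seated on the 6 mm floor, with the body down in the socket in the picture at (300,340). Next I relax the grip, regrasp and unscrew in small steps, following the cap's rise by force.

Run:
```python
from plant import robot
from h import *
robot.set_gripper(.085); robot.pause(.4)
o=robot.observe(); p=o['tool_pos'].copy(); f0=o['ft_force'][2]; p[2]-=.001
n=[.5997,-.0192]
robot.set_gripper(.03); robot.pause(.2); o=robot.observe(); print(f0,o['ft_force'].round(1),o['gripper_width'])
z=p[2]; yaw=92.6
for i in range(6):
    yaw+=76/6; 
    robot.move_pose([*n,z],[180,0,yaw]); robot.pause(.1); o=robot.observe(); fz=o['ft_force'][2]-f0
    print(round(yaw,1),o['tcp_rot'][2].round(1),(z*1e3).round(2),o['tool_pos'].round(4),fz.round(1),o['ft_force'].round(1)[:2],o['torque'].round(2),o['gripper_width'].round(4),o['time'])
    z+=np.clip(fz*1e-4,-.0005,.001)
```

```text
0.3344027365481604 [1.  0.3 5.6] 0.058517218320449274Traceback (most recent call last):
  File "<stdin>", line 11, in <module>
AttributeError: 'float' object has no attribute 'round'
```

Run:
```python
from plant import robot
from h import *
n=[.5997,-.0192]; f0=.33
o=robot.observe(); print(o['tool_pos'],o['tcp_rot'],o['ft_force'],o['torque'],o['gripper_width'],o['time'])
z=float(o['tool_pos'][2])-.001; yaw=92.6+76/6
for i in range(5):
    yaw+=76/6
    robot.move_pose([*n,z],[180,0,yaw]); robot.pause(.1); o=robot.observe(); fz=float(o['ft_force'][2])-f0
    print(round(yaw,1),np.round(o['tcp_rot'][2],1),round(z*1e3,2),np.round(o['tool_pos'],4),round(fz,1),np.round(o['ft_force'],1)[:2],np.round(o['torque'],2),o['gripper_width'],o['time'])
    z+=np.clip(fz*1e-4,-.0005,.001)
cv2.imwrite("pics/s3.png",cv2.resize(robot.grab_frame("scene")[130:260,200:370],None,fx=4,fy=4))
cv2.imwrite("pics/w3.png",robot.grab_frame("wrist"))
```

```text
[ 0.60025652 -0.01945914  0.14284539] [1.79921930e+02 7.39425824e-02 1.05280852e+02] [-0.24283236 -0.65190881 11.28212317] [-0.02201594  0.54941034  0.13925213] 0.05821537325633374 21.9667
117.9 117.9 141.85 [ 0.6004 -0.0196  0.1432] 10.2 [ 0.2 -0.6] [-0.27  0.24  0.12] 0.05788880863412656 22.3917
130.6 130.6 142.85 [ 0.6003 -0.0196  0.1439] 7.4 [ 0.9 -0.9] [-0.29  0.03  0.14] 0.05819483734188593 22.8167
143.3 143.3 143.59 [ 0.6005 -0.0195  0.145 ] 10.7 [-0.1 -0.1] [-0.1   0.22  0.06] 0.057854688729556396 23.2417
155.9 155.9 144.59 [ 0.6001 -0.0194  0.1453] 6.1 [-0.7  0.2] [-0.04  0.06  0.02] 0.058632099312864484 23.6667
168.6 168.4 145.19 [ 0.5998 -0.0192  0.1453] 4.5 [-0.7 -0.7] [-0.04  0.01  0.01] 0.058336381826461545 24.0917
```

View pics/w3.png

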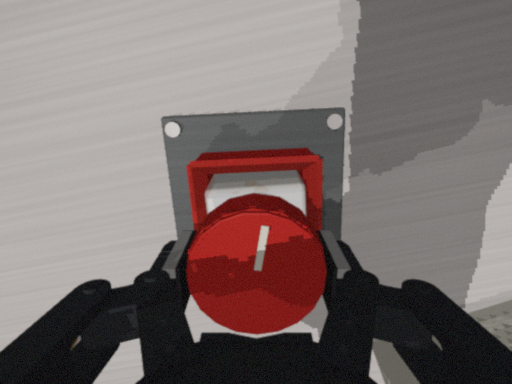

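The pointer at (258,270)→(264,227) has kept its angle to the gripper, so the cap did not slip. The jar is square in the socket, and the torque has dropped to about zero, so the threads have let go. Lifting now.

Run:
```python
from plant import robot
from h import *
n=[.5997,-.0192]
for z,v in((.150,.02),(.155,.02),(.1765,.04)):
    print(robot.line_to([*n,z],vel=v,guard=12)); o=robot.observe(); print(o['tool_pos'],np.round(o['ft_force'],1),o['gripper_width'])
robot.pause(.5); o=robot.observe(); print(np.round(o['ft_force'],1),np.round(o['torque'],2),o['time'])
cv2.imwrite("pics/s4.png",cv2.resize(robot.grab_frame("scene")[110:260,200:400],None,fx=4,fy=4))
```

```text
False
[ 0.59950199 -0.0191873   0.14973287] [-0.  -0.3 -0.4] 0.05820621804062363
False
[ 0.5998128  -0.01921838  0.15521609] [ 0.3 -0.5 -1.8] 0.05794554877761055
False
[ 0.59967573 -0.01919222  0.17646417] [-0.1 -0.5 -0.4] 0.05775710880267593
[-0.9 -0.4  0.7] [ 0.01 -0.05  0.03] 26.175
```

View pics/s4.png

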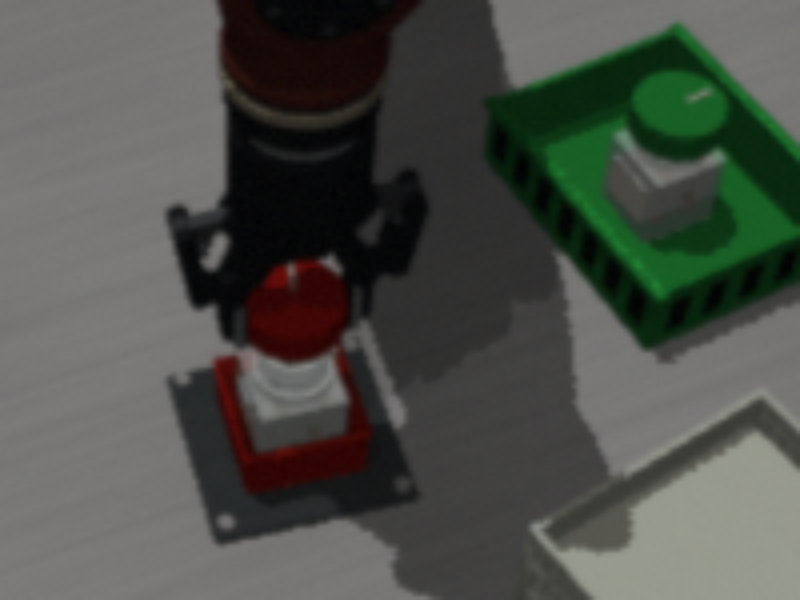

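The cap is held at (298,310), clear of the bared neck at (295,375). The jar is still down in the nest and the green jar is upright in the crate. The force is near zero, so I'm handing in.

```bash
python3 -c "
from plant import robot
print(robot.job_done())"
```

```text
the job is handed in; nothing more can be done
None
```

I sorted both jars, unscrewed the red cap and handed the job in at about 26 s of the 72 s allowed. The robot gave no verdict.

- **Green jar:** it stands upright and released in the green crate. Contact came 5 mm above its bench level, which matches the crate floor.
- **Red jar:** it is seated in the nest. Contact came 6.3 mm above its bench level, against a 6 mm floor. The last picture shows it still upright and down in the socket.
- **Red cap:** I turned it 76° counter-clockwise in one grasp, allowing about 4° for the jar's play in the nest. The turning torque fell to about 0.01 N m, so the threads had let go, and the pointer line showed no noticeable slip in the grip.
- **Final pose:** the cap is held at 58 mm gripper opening. I work out its rim to be about 16 mm above the jar's mouth from how far the arm lifted; I did not measure it in a picture. Force on the tool was within 1 N of zero.
- **Bystanders:** I kept clear of the punnets, tape roll and weight, but did not measure them again at the end.

No check failed. One turning script stopped on a print error after its first step, and I carried on from there without any effect on the job.

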